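Make the syringe pump ready on whichever channel holds the drawn syringe

ROBOT

A 6-joint arm with a two-finger parallel gripper is mounted at the origin on a cart in front of the work surface, level with it; the furniture and walls round the work are solid. World frame = base frame: x ahead of the robot, y to its left, z up, the work surface at z = 0. Lengths are in m, angles in rad, forces in N, time in s.
With the tool pointing down it reaches from about 0.425 to 0.95 m from the base axis. Payload 3.5 kg.
Tool frame: the origin (TCP) lies at the very end of the fingers, on their centre line; the grasp point (between the pads) lies 19 mm behind it; z points along the fingers, y is the line along which they close (so a half turn about z gives the same grasp; the last joint's range is limited). The gripper opens to 85 mm and grips with 20 to 120 N. Pads are 22 mm wide; open, the fingers measure 114 mm over their backs; the gripper's body (76 mm by 85 mm) begins 54 mm behind the grasp point. The pads swing forward as they close: fully open they stand 13 mm farther back than shut.
Start: joints at [-1.446, 0.286, 1.577, -0, 1.279, -0.15], TCP at [0.183, -0.65, 0.231] pointing down, gripper open.
Joint ranges: [-2.77, 2.77], [-0.9, 2.22], [0.21, 2.48], [-1.53, 4.67], [0.24, 2.81], [-2.84, 2.84]. Speed limits (rad/s): [2.79, 2.79, 3.14, 3.14, 3.14, 3.14].

INTERFACE

Orientations are given as a unit quaternion [x, y, z, w].
In Python, from plant import ctrl gives the robot as it stands.
- The arm moves only by the shell command python3 inch.py 'ROWS' [FORCE]. ROWS is a JSON list of rows, 1 to 10 of them, each of 7 numbers: dx, dy, dz in m, then a rotation vector rx, ry, rz in rad, then the opening from 0.0 (shut) to 1.0 (fully open); each row is the pose to reach, as a shift and turn from the pose commanded when the command began, along the tool's axes at that moment; what a row does not reach only later rows make up. A row lasts 1/8 s, in which the tool goes at most 0.0625 m and 0.188 rad, less where a joint would pass 70% of its speed; a pose out of reach is approached as far as the arm can. The fingers move at their own pace and stop on an object; FORCE is the grip in N (left out, the last holds). Time passes only in rows, so rows that do not move let the fingers close. It prints the time, the measured TCP pose, the force, the opening and the grip force at its end.
- ctrl.get_state(): the state, without advancing time (a new reading comes with each control period).
- ctrl.read_camera(name): name is "side" or "top" or "wrist"; returns a dict with "pixels" (420x560x3 uint8, red, green, blue), "camera_matrix" (3x3 intrinsics, pixels), "xyz" and "orientation" of the camera in the world. Camera axes: x right, y down, z forward; pixel columns grow to the right and rows downward; lengths in m; the calibration is good to about 2 mm. The wrist camera is an equidistant fisheye: a pixel r from the principal point sees the ray r / f radians off the axis. A picture is of the moment at which its call begins. There is no depth.
- ctrl.sign_off(): hands the job in; it is judged then, once.
The state is a dict: "time": time; "qpos": joint angles; "dq": joint speeds; "joint_efforts": joint torques, N m; "eef_pos": TCP position; "tcp_rot": TCP orientation; "contact_force": force on the tool from outside, world axes, zero at the start; "wrist_torque": the same for the moment, N m; "opening": opening from 0.0 (shut) to 1.0 (fully open); "finger_force": force on a finger pad.
Only numpy, scipy, OpenCV 4.12 (cv2) and the standard library are available. Lean on these libraries where they do the work, as an engineer would, in place of code of your own. Each camera call takes 0.05 s, during which the arm holds its last target. There are 200 camera calls.

TASK

The pump under the bottle tray holds two syringes, one with its plunger drawn well out and one nearly pushed in. First slide the pusher block of the drawn syringe's channel up until it just touches the plunger's thumb pad, without pushing that plunger in, then throw the drive selector lever all the way over to that channel, front or rear. Leave the other channel, the bottles on the tray and the things round the pump as they are.

Things in the scene. Friction and masses are not known exactly. Their poses are not given: they have to be found in the camera images.
- pump: dual-channel syringe pump, fixed, 109 x 152 mm, 245 mm tall with its tray. Origin on the desk; x to its rear, y along the channels, z up; its open front (-x) faces the keyboard. Deck at z = 26 mm; front channel at x = -40 mm, rear at x = 0. In each the syringe's barrel lies towards -y (near the robot), its plunger points to +y, and the pusher block stands beyond the plunger, to be slid towards -y
- tray_edge (a point): middle of the lower front edge of the steel bottle tray over the pump's deck, 226 mm above the desk; the tray covers x = -58 to 47 mm of the pump, carried by its back housing at x = 29 to 47 mm. A vertical gripper does not fit under it: come from the pump's front, tool leaning 35 to 45 degrees
- syringe_a: clear syringe lying loose in V saddles, its flange standing in a slot of the pump, barrel 15 mm diameter x 40 mm towards the pump's -y, axis 44 mm above the desk. It lies in the front or the rear channel (varies). Origin on the axis at the flange, axes parallel to the pump's. Pushed towards -y, its flange bears on the slot
- syringe_b: the like syringe in the other channel, same size and frame
- plunger_a (a joint): how far the plunger of syringe_a is drawn out, 0 (in) to 0.028 m. At 0 the outer face of its thumb pad lies 12.5 mm from the flange's middle. The drawn syringe shows 0.020 to 0.025, the other 0.001 to 0.004. A push of more than 12 N on the thumb pad starts to drive the plunger in
- plunger_b (a joint): the same for syringe_b
- pad_a (a point): centre of the outer (+y) face of syringe_a's thumb pad, a white disc of 20 mm diameter; axes parallel to the pump's
- pad_b (a point): the same of syringe_b
- pusher_front: aluminium pusher block of the front channel, 34 (x) x 24 mm (y), top 56 mm above the desk, with an upright black tab on it 22 mm wide (x), 10 mm thick (y), top 81 mm above the desk. Slides along the pump's y only, 40 mm, drag about 3 N, stays where left. Origin under the middle of its plunger (-y) face, 24 mm above the desk. Starts with its face 6 to 20 mm short of the drawn syringe's pad
- pusher_rear: the same of the rear channel
- face_front (a point): point on the plunger (-y) face of pusher_front at the height of the syringe axis; it meets the pad here
- face_rear (a point): the same of pusher_rear
- tab_front (a point): middle of the top of the tab of pusher_front; 8 mm beyond (+y) the face; the tab is 10 mm thick, so its far side is 5 mm further
- tab_rear (a point): the same of pusher_rear
- selector (a joint): angle of the drive selector lever at the pump's -y end: 0 upright (neutral), +0.45 rad at its stop leaning to the rear (rear channel driven), -0.45 at its stop leaning to the front (front channel driven). Friction about 1.6 N at the handle; stays where left. Starts within 0.3 of upright
- selector_hinge (a point): centre of the lever's hinge, whose axis runs along the pump's y; 30 mm above the desk
- selector_handle (a point): middle of the lever's black handle, a rod of 14 mm diameter and 26 mm length along the lever, 50 mm from the lever's hinge
- amber_bottle: loose brown bottle, 54 mm diameter, 115 mm tall, standing on the pump's tray; origin under it. Bystander
- jar: loose jar with a white lid, 64 mm diameter, 103 mm tall, on the tray; origin under it. Bystander
- vial: loose capped vial, 24 mm diameter, 55 mm tall, on the desk behind the pump; origin under it. Bystander
- dish: loose glass petri dish, 63 mm diameter, 15 mm high, on the desk; origin under it. Bystander

How it is judged:
By the outcome, as a careful person would: the job done as asked, in the order asked, and still so for the second after the job is handed in, with the robot touching nothing.
It also fails if it takes over 53 s, if anything falls off the work surface, if the arm or the gripper's body presses on something with over 40 N, if the wrist force passes 120 N, or if a joint passes its speed limit or range.

## Working session

There is one attempt and no reset: what is moved stays moved. The work goes in short steps, Python scripts to look and compute and a shell command to move; the robot and the scene stay as the last step left them, time stands still between calls to the robot, and variables do not carry over. Pictures are saved under pics/ and viewed, at most 10 in all, crops included, and the job is handed in when it is done.

```bash
ls; mkdir -p pics
python3 - <<'E'
from plant import ctrl
import cv2,json
s=ctrl.get_state();print(s)
for n in ["side","top","wrist"]:
    r=ctrl.read_camera(n);cv2.imwrite(f"pics/{n}0.png",r["pixels"][:,:,::-1]);print(n,r["camera_matrix"],r["xyz"],r["orientation"])
E
```

```text
inch.py
pics
plant.py
{'time': 0.0, 'qpos': array([-1.44598860e+00,  2.87183169e-01,  1.57820174e+00,  2.71899521e-05,
        1.27859962e+00, -1.50001828e-01]), 'dq': array([ 0.00034886, -0.00011623, -0.00042838, -0.00057778,  0.00024331,
        0.00067593]), 'joint_efforts': array([-7.65393543e-04, -4.05983949e+01, -2.92627251e+01, -1.25130205e-04,
        5.83653353e-03,  9.39629132e-06]), 'eef_pos': array([ 0.18312014, -0.64899342,  0.22992212]), 'tcp_rot': array([ 9.90574637e-01,  1.36968822e-01,  2.80779064e-05, -1.19567954e-03]), 'contact_force': array([-0.50466297,  0.21690658, -0.15805687]), 'wrist_torque': array([0.02128706, 0.0110686 , 0.07319552]), 'finger_force': 0.0, 'opening': 0.9982295474019894}
side [[518.38998574   0.         276.89021359]
 [  0.         518.38998574 201.2637147 ]
 [  0.           0.           1.        ]] [0.20818233 0.47904492 0.87891932] [-0.17937156  0.91327985 -0.36052633  0.06137202]
top [[541.67482924   0.         280.02037787]
 [  0.         541.67482924 209.18746571]
 [  0.           0.           1.        ]] [-0.19293493  0.16755145  1.0804576 ] [-0.50107093  0.80008027 -0.27694669  0.17916477]
wrist [[325.1922621    0.         281.22053945]
 [  0.         325.1922621  207.76445177]
 [  0.           0.           1.        ]] [ 0.26424712 -0.62617656  0.37363799] [ 0.78623422 -0.59562075 -0.09986665  0.13076054]
```

View pics/side0.png

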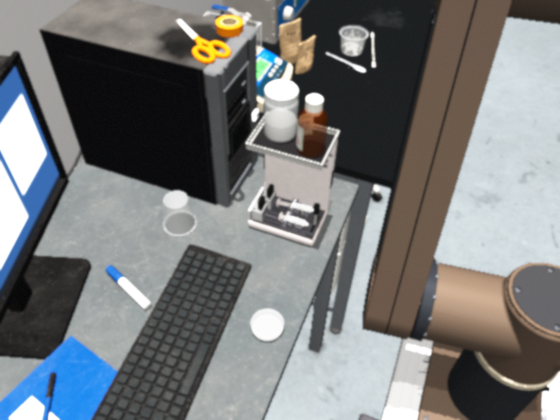

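View pics/top0.png

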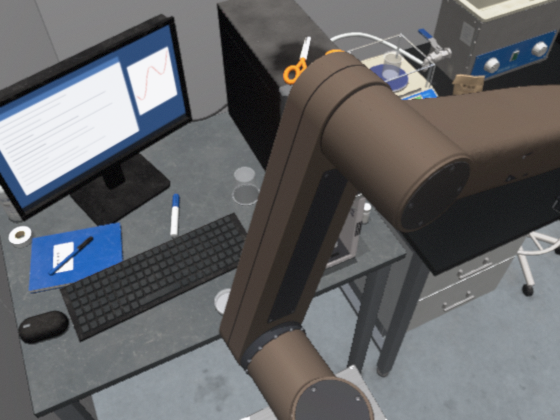

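```bash
cat > h.py <<'E'
import numpy as np,cv2
from scipy.spatial.transform import Rotation as R
def ray(cam,uv):
    K=cam["camera_matrix"];d=np.linalg.inv(K)@[*uv,1.]
    return np.array(cam["xyz"]),R.from_quat(cam["orientation"]).apply(d)
def atz(cam,uv,z):
    o,d=ray(cam,uv);return o+d*(z-o[2])/d[2]
def proj(cam,p):
    c=R.from_quat(cam["orientation"]).inv().apply(np.atleast_2d(p)-cam["xyz"]);q=c@cam["camera_matrix"].T
    return q[:,:2]/q[:,2:]
E
python3 - <<'E'
from plant import ctrl
import cv2,pickle
from h import *
c=ctrl.read_camera("side");pickle.dump(c,open("side.pkl","wb"))
im=c["pixels"][165:255,235:345,::-1];cv2.imwrite("pics/sidecrop.png",cv2.resize(im,None,fx=6.5,fy=6.5,interpolation=cv2.INTER_CUBIC))
for uv,z in [((249,138),.226),((326,158),.226),((250,228),0),((318,243),0),((339,128),.245)]: print(uv,atz(c,uv,z))
E
```

```text
(249, 138) [ 0.53540685 -0.22263907  0.226     ]
(326, 158) [ 0.37978191 -0.22622717  0.226     ]
(250, 228) [ 0.52265325 -0.18699491  0.        ]
(318, 243) [ 0.37035819 -0.20491196  0.        ]
(339, 128) [ 0.37837545 -0.29709218  0.245     ]
```

View pics/sidecrop.png

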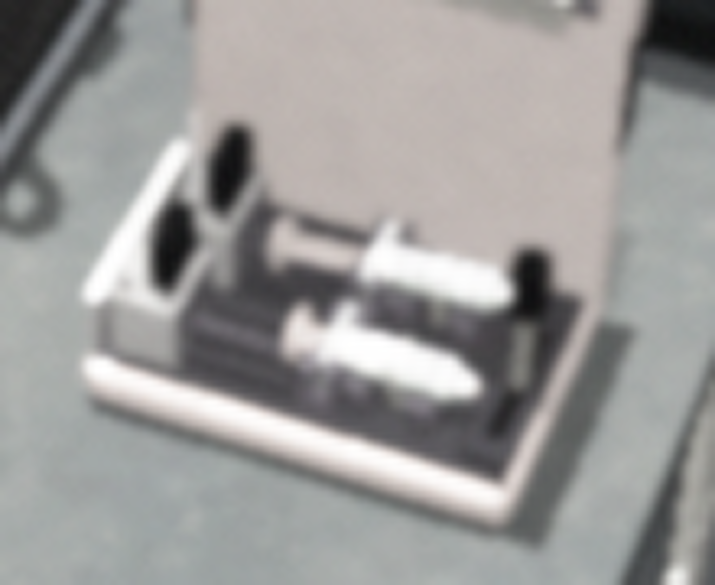

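View pics/wrist0.png

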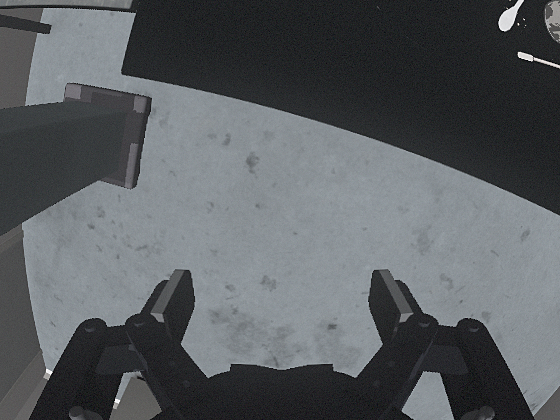

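```bash
python3 - <<'E'
import pickle
from h import *
c=pickle.load(open("side.pkl","rb"))
f=lambda a:(235+a[0]/6.5-.4,165+a[1]/6.5-.4)
def p(n,uv,z): print(n,atz(c,uv,z).round(4))
p("botL",f((92,402)),0);p("botR",f((500,525)),0)
p("topL",f((85,362)),.026);p("topR",f((505,490)),.026);p("topRback",f((602,315)),.026)
p("trayFL",(249,138),.226);p("trayFR",(326,158),.226);p("trayRR",(339,128),.235);p("trayRL",(262,110),.235)
p("tabF",f((178,203)),.081);p("tabR",f((235,127)),.081)
p("padR",f((278,243)),.044);p("padF",f((295,335)),.044)
p("handle top",f((533,250)),.09);p("hingebase",f((505,425)),.03)
p("boxcorner",(222,196),0);p("boxcornerL",(82,163),0);p("boxtop",(207,63),.3);p("boxback?",(258,150),0.)
E
python3 - <<'E'
import cv2
im=cv2.imread("pics/side0.png")[60:260,200:360];cv2.imwrite("pics/sc2.png",cv2.resize(im,None,fx=3,fy=3,interpolation=cv2.INTER_CUBIC))
E
```

```text
botL [ 0.527 -0.19   0.   ]
botR [ 0.3811 -0.1934  0.    ]
topL [ 0.5268 -0.1853  0.026 ]
topR [ 0.3793 -0.1877  0.026 ]
topRback [ 0.3738 -0.2721  0.026 ]
trayFL [ 0.5354 -0.2226  0.226 ]
trayFR [ 0.3798 -0.2262  0.226 ]
trayRR [ 0.3811 -0.3093  0.235 ]
trayRL [ 0.5421 -0.3031  0.235 ]
tabF [ 0.5062 -0.2167  0.081 ]
tabR [ 0.5023 -0.2562  0.081 ]
padR [ 0.4816 -0.2449  0.044 ]
padF [ 0.4611 -0.2086  0.044 ]
handle top [ 0.3903 -0.2336  0.09  ]
hingebase [ 0.3874 -0.2103  0.03  ]
boxcorner [ 0.6221 -0.2507  0.    ]
boxcornerL [ 0.9882 -0.2184  0.    ]
boxtop [ 0.6708 -0.323   0.3   ]
boxback? [ 0.6085 -0.4315  0.    ]
```

View pics/sc2.png

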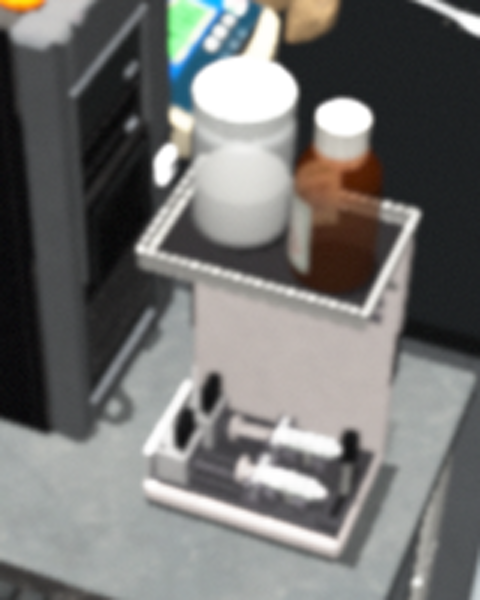

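```bash
python3 inch.py '[[0,0,-0.19,0,0,0,0],[0,0,-0.19,0,0,0,0],[0,0,-0.19,0,0,0,0],[0.47,-0.49,-0.19,0,0,-1.3,0],[0.47,-0.49,-0.19,0,0,-1.3,0],[0.47,-0.49,-0.19,0,0,-1.3,0],[0.47,-0.49,-0.19,0,0,-1.3,0],[0.47,-0.49,-0.19,0,0,-1.3,0],[0.47,-0.49,-0.19,0,0,-1.3,0],[0.47,-0.49,-0.19,0,0,-1.3,0]]'; python3 -c "
from plant import ctrl
print(ctrl.get_state()['qpos'])"
```

```text
time: 1.45
eef_pos: [0.3895, -0.2616, 0.4204]
tcp_rot: [0.704, 0.71, 0.0, 0.0]
contact_force: [1.0, -0.8, 1.1]
opening: 0.005
finger_force: 0.0
[-8.08373902e-01 -2.62140511e-01  1.79432544e+00  1.91228499e-04
  1.60895785e+00 -8.17744817e-01]
```

```bash
python3 inch.py '[[0.2,0.14,0,0,-0.7,0,0],[0.2,0.14,0,0,-0.7,0,0],[0.2,0.14,0,0,-0.7,0,0],[0.2,0.14,0,0,-0.7,0,0],[0.2,0.14,0.14,0,-0.7,0,0],[0.2,0.14,0.14,0,-0.7,0,0],[0.2,0.14,0.14,0,-0.7,0,0],[0.2,0.14,0.14,0,-0.7,0,0]]'
cat > look.py <<'E'
import sys,cv2,pickle
from plant import ctrl
n,f=sys.argv[1:3]
c=ctrl.read_camera(n);pickle.dump(c,open(f+".pkl","wb"))
im=c["pixels"][:,:,::-1]
if len(sys.argv)>3:
    x,y,w,h,k=map(int,sys.argv[3:]);im=cv2.resize(im[y:y+h,x:x+w],None,fx=k,fy=k,interpolation=cv2.INTER_CUBIC)
cv2.imwrite(f"pics/{f}.png",im);s=ctrl.get_state();print(s["qpos"].round(3),s["eef_pos"].round(4),s["tcp_rot"].round(4))
E
python3 look.py wrist w1
```

```text
time: 2.45
eef_pos: [0.5283, -0.0635, 0.2808]
tcp_rot: [0.663, 0.665, -0.243, 0.243]
contact_force: [-0.2, -0.5, 1.2]
opening: 0.005
finger_force: 0.0
[-0.007 -0.013  1.923 -0.732  1.305  0.218] [ 0.5292 -0.0636  0.283 ] [ 0.6633  0.6649 -0.2413  0.2443]
```

View pics/w1.png

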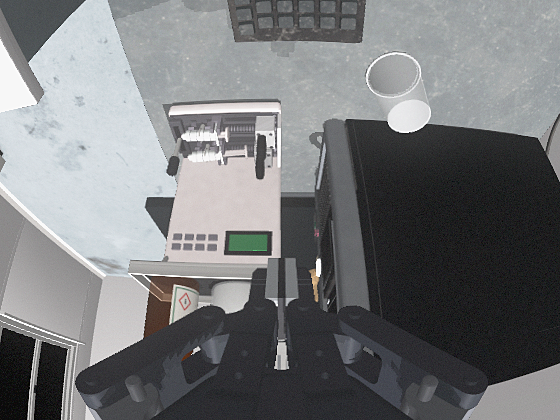

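```bash
python3 look.py wrist w2 155 90 140 105 5
```

```text
[-0.007 -0.014  1.922 -0.732  1.305  0.218] [ 0.5297 -0.0636  0.284 ] [ 0.6636  0.6646 -0.2405  0.2449]
```

View pics/w2.png

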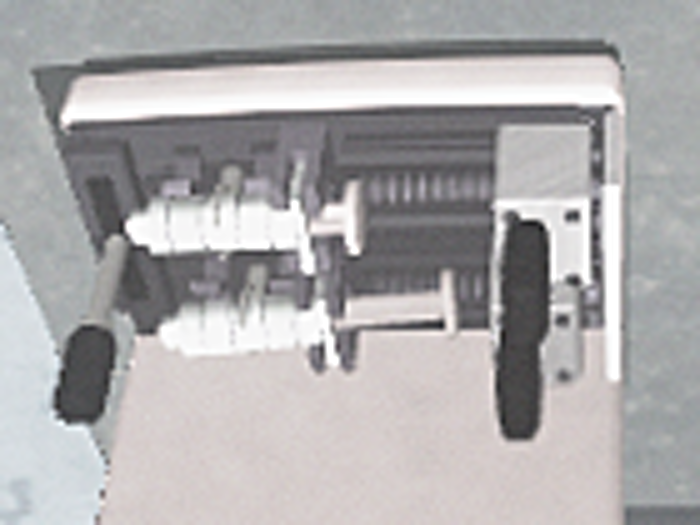

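```bash
cat >> h.py <<'E'
def fz(cam,uv,z):
    K=cam["camera_matrix"];v=(np.array(uv)-K[:2,2])/K[0,0];r=np.hypot(*v)
    d=np.r_[np.sin(r)*v/r,np.cos(r)];d=R.from_quat(cam["orientation"]).apply(d);o=np.array(cam["xyz"])
    return o+d*(z-o[2])/d[2]
E
python3 - <<'E'
import pickle
from h import *
c=pickle.load(open("w2.pkl","rb"))
for n,uv,z in [("tabR topL",(500,425),.081),("tabR topR",(540,428),.081),("tabF topL",(500,320),.081),("tabF topR",(546,325),.081),("padR",(450,292),.044),("padF",(353,218),.044),("handle",(85,375),.08),("hinge",(115,240),.035),("baseFL",(62,122),.026),("baseFR",(622,105),.026),("wallR top back",(612,380),.06),("blockF topfrontL",(497,197),.056),("blockF topR",(588,197),.056),("blockR R",(580,380),.056)]:
    print(n,fz(c,(155+uv[0]/5-.4,90+uv[1]/5-.4),z).round(4))
E
```

```text
tabR topL [ 0.4954 -0.2533  0.081 ]
tabR topR [ 0.5059 -0.2548  0.081 ]
tabF topL [ 0.4981 -0.2102  0.081 ]
tabF topR [ 0.5093 -0.2123  0.081 ]
padR [ 0.4808 -0.2416  0.044 ]
padF [ 0.4578 -0.2114  0.044 ]
handle [ 0.3865 -0.2295  0.08  ]
hinge [ 0.3871 -0.2258  0.035 ]
baseFL [ 0.3794 -0.1882  0.026 ]
baseFR [ 0.528  -0.1895  0.026 ]
wallR top back [ 0.525 -0.261  0.06 ]
blockF topfrontL [ 0.4973 -0.1926  0.056 ]
blockF topR [ 0.5196 -0.193   0.056 ]
blockR R [ 0.516 -0.266  0.056]
```

```bash
python3 inch.py '[[-0.011,0,0.06,0,0,0,0],[-0.011,0,0.12,0,0,0,0],[-0.011,0,0.18,0,0,0,0],[-0.011,0,0.22,0,0,0,0],[-0.011,0,0.25,0,0,0,0],[-0.011,0,0.27,0,0,0,0],[-0.011,0,0.28,0,0,0,0],[-0.011,0,0.28,0,0,0,0],[-0.011,0,0.28,0,0,0,0]]'; python3 look.py wrist w3
```

```text
time: 3.68
eef_pos: [0.5298, -0.2516, 0.0745]
tcp_rot: [0.663, 0.666, -0.242, 0.244]
contact_force: [-0.4, -0.1, -0.3]
opening: 0.005
finger_force: 0.0
[-0.359  0.271  2.041 -0.976  0.814  0.33 ] [ 0.5298 -0.2515  0.0745] [ 0.6627  0.6656 -0.2416  0.2439]
```

View pics/w3.png

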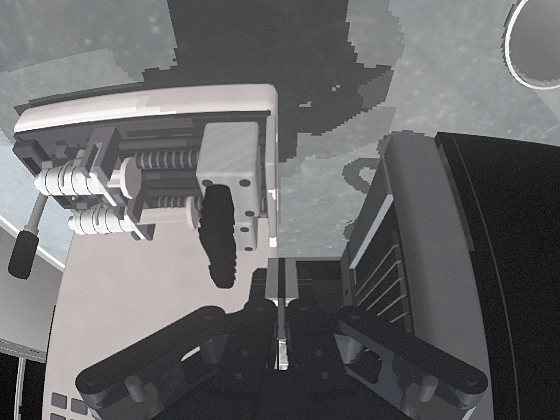

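```bash
python3 inch.py '[[0,-0.004,0,0,0,0,0],[0,-0.008,0,0,0,0,0],[0,-0.01,0,0,0,0,0],[0,-0.01,0,0,0,0,0]]'; python3 inch.py '[[0,-0.002,0,0,0,0,0],[0,-0.003,0,0,0,0,0],[0,-0.003,0,0,0,0,0]]';python3 inch.py '[[0,-0.002,0,0,0,0,0],[0,-0.003,0,0,0,0,0],[0,-0.003,0,0,0,0,0]]'
```

```text
time: 4.22
eef_pos: [0.5188, -0.2518, 0.0734]
tcp_rot: [0.663, 0.666, -0.242, 0.243]
contact_force: [-0.3, -0.5, 0.1]
opening: -0.002
finger_force: 0.0
time: 4.6
eef_pos: [0.5165, -0.2519, 0.0736]
tcp_rot: [0.663, 0.666, -0.241, 0.243]
contact_force: [3.4, 0.5, -1.1]
opening: 0.002
finger_force: 1.5
time: 4.97
eef_pos: [0.5129, -0.2519, 0.0735]
tcp_rot: [0.663, 0.666, -0.242, 0.243]
contact_force: [2.9, 1.1, -0.7]
opening: 0.001
finger_force: 1.4
```

```bash
python3 inch.py '[[0,-0.002,0,0,0,0,0],[0,-0.003,0,0,0,0,0],[0,-0.003,0,0,0,0,0]]'; python3 look.py wrist w4 100 130 180 140 4
```

```text
time: 5.35
eef_pos: [0.5098, -0.2519, 0.0735]
tcp_rot: [0.663, 0.665, -0.242, 0.243]
contact_force: [2.0, 0.0, 0.2]
opening: -0.0
finger_force: 1.3
[-0.374  0.237  2.087 -0.988  0.8    0.334] [ 0.5098 -0.2519  0.0734] [ 0.6629  0.6655 -0.2421  0.2429]
```

View pics/w4.png

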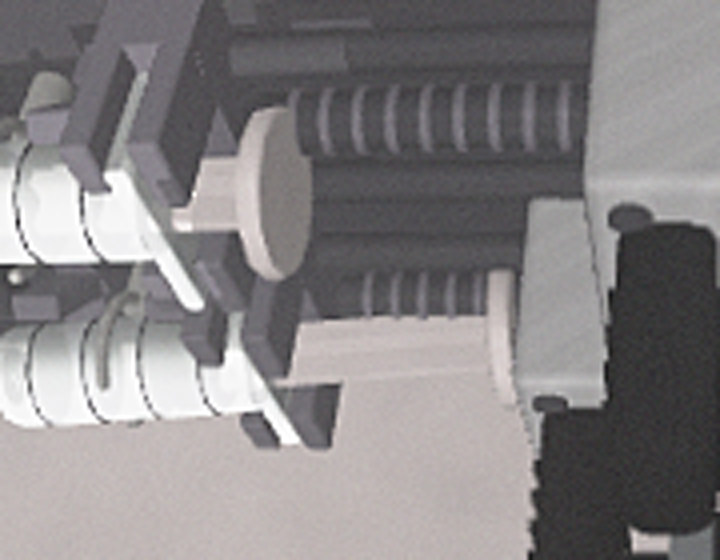

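```bash
for i in 1; do python3 inch.py '[[0,-0.001,0,0,0,0,0],[0,-0.001,0,0,0,0,0]]'|grep -E 'pos|force'; done; python3 inch.py '[[0,-0.0005,0,0,0,0,0],[0,-0.0005,0,0,0,0,0]]'|grep -E 'pos|force'; python3 look.py wrist w5 >/dev/null
python3 - <<'E'
import pickle,cv2
from h import *
c=pickle.load(open("w5.pkl","rb"))
im=c["pixels"][150:260,130:260,::-1];cv2.imwrite("pics/w5c.png",cv2.resize(im,None,fx=6,fy=5.4,interpolation=cv2.INTER_CUBIC))
E
```

```text
eef_pos: [0.509, -0.2519, 0.0735]
contact_force: [2.7, 0.0, 1.0]
finger_force: 1.4
eef_pos: [0.5085, -0.2519, 0.0734]
contact_force: [2.2, 1.0, 1.4]
finger_force: 1.5
```

```bash
python3 inch.py '[[0,-0.0005,0,0,0,0,0],[0,-0.0005,0,0,0,0,0]]'|grep -E 'pos|force'
```

```text
eef_pos: [0.5081, -0.2519, 0.0734]
contact_force: [3.7, 0.5, 0.2]
finger_force: 1.7
```

```bash
python3 inch.py '[[0,-0.0005,0,0,0,0,0],[0,-0.0005,0,0,0,0,0]]'|grep -E 'pos|force'
```

```text
eef_pos: [0.5078, -0.2519, 0.0735]
contact_force: [4.6, 0.7, 0.2]
finger_force: 2.2
```

```bash
python3 inch.py '[[0,-0.0005,0,0,0,0,0],[0,-0.0005,0,0,0,0,0]]'|grep -E 'pos|force'
```

```text
eef_pos: [0.5077, -0.2519, 0.0736]
contact_force: [6.2, -0.4, -1.0]
finger_force: 2.7
```

```bash
python3 inch.py '[[0,0.006,0,0,0,0,0],[0,0.013,0,0,0,0,0],[0,0.013,-0.05,0,0,0,0],[0,0.013,-0.11,0,0,0,0],[0,0.013,-0.15,0,0,0,0],[0,-0.05,-0.15,0,0,0,0],[0,-0.1,-0.15,0,0,0,0],[0,-0.12,-0.15,0,0,0,0],[0,-0.12,-0.15,0,0,0,0]]'; python3 look.py wrist w6
python3 - <<'E'
from plant import ctrl
from h import *
s=ctrl.get_state();r=R.from_quat(s["tcp_rot"])
print(r.inv().apply(np.array([.3865,-.202,.073])-s["eef_pos"]))
E
```

```text
time: 7.82
eef_pos: [0.3852, -0.1556, 0.1875]
tcp_rot: [0.663, 0.665, -0.242, 0.242]
contact_force: [1.0, 0.2, 0.2]
opening: -0.004
finger_force: 0.0
[-0.252 -0.282  2.342 -0.805  1.044  0.153] [ 0.3864 -0.1558  0.1881] [ 0.6631  0.6654 -0.242   0.2429]
[ 3.87938665e-02 -6.53235375e-05  1.17822076e-01]
```

```bash
python3 inch.py '[[0.039,0,0.03,0,0,0,0],[0.039,0,0.07,0,0,0,0],[0.039,0,0.1,0,0,0,0],[0.039,0,0.118,0,0,0,0],[0.039,0,0.118,0,0,0,0],[0.039,0,0.118,0,0,0,0]]'; python3 look.py wrist w7; python3 -c "
import cv2
cv2.imwrite('pics/w7s.png',cv2.resize(cv2.imread('pics/w7.png')[100:400,100:480],None,fx=2,fy=2))"
```

```text
time: 8.62
eef_pos: [0.3876, -0.202, 0.0731]
tcp_rot: [0.663, 0.666, -0.242, 0.243]
contact_force: [0.6, 0.2, -0.3]
opening: -0.001
finger_force: 0.0
[-0.369 -0.034  2.389 -1.013  0.786  0.374] [ 0.3877 -0.2019  0.0734] [ 0.6628  0.6655 -0.2417  0.2435]
```

```bash
python3 -c "
from plant import ctrl
import numpy as np
from h import *
import pickle
# dark handle detection in w6 and w7
for n in ('w6','w7'):
    c=pickle.load(open(n+'.pkl','rb'));g=c['pixels'].max(2)
    m=(g<60).astype(np.uint8);k,l,st,ce=cv2.connectedComponentsWithStats(m)
    for i in range(1,k):
        if 60<st[i,4]<3000: print(n,st[i],ce[i].round(1),fz(c,ce[i],.08).round(4))
"
```

```text
w6 [42  0 26 24 86] [53.4 10.9] [ 0.2546 -0.0528  0.08  ]
w6 [438   0  18  16 108] [445.9   6.5] [ 0.474  -0.0603  0.08  ]
w6 [ 479    0   81   39 1228] [522.3  16.8] [ 0.5269 -0.0532  0.08  ]
w6 [260   5  34  16 100] [278.   12.9] [ 0.3834 -0.0745  0.08  ]
w6 [280 123   8  19 118] [283.  131.4] [ 0.3865 -0.1664  0.08  ]
w6 [405 144  20  36 516] [414.4 161.4] [ 0.4964 -0.197   0.08  ]
w6 [276 168  15  30 414] [283.  182.8] [ 0.3869 -0.2301  0.08  ]
w6 [380 169  17  34 403] [388.1 186. ] [ 0.4829 -0.2338  0.08  ]
w6 [278 258   8  40 280] [281.1 278. ] [ 0.3856 -0.488   0.08  ]
w6 [   0  339   39   81 2631] [ 17.2 381. ] [1.5217 1.1859 0.08  ]
w6 [  38  352   35   68 1789] [ 54.7 387.3] [1.4797 1.4252 0.08  ]
w7 [483   0  19  27 290] [491.6  10.5] [ 0.4227 -0.0623  0.08  ]
w7 [518   0  15  15 158] [524.6   6.1] [ 0.4292 -0.0594  0.08  ]
w7 [548   7  12  27 102] [554.7  22.5] [ 0.4379 -0.0603  0.08  ]
w7 [549 190  11  24 110] [556.  196.9] [ 0.4879 -0.1196  0.08  ]
w7 [274 205  13  22 219] [279.7 214.3] [ 0.3869 -0.1312  0.08  ]
w7 [489 231  39  32  65] [509.6 245.7] [ 0.4945 -0.1621  0.08  ]
w7 [278 258   8  40 272] [281.1 278.3] [ 0.3876 -0.1924  0.08  ]
w7 [415 263  26  43 828] [427.3 284.3] [ 0.4707 -0.2124  0.08  ]
w7 [   0  353   34   67 1934] [ 14.6 387.2] [0.6747 0.2518 0.08  ]
w7 [  34  363   34   57 1527] [ 50.7 392.8] [0.6643 0.3086 0.08  ]
```

```bash
python3 inch.py '[[-0.006,0,0.005,0,0,0,0],[-0.012,0,0.01,0,0,0,0],[-0.0153,0,0.0129,0,0,0,0],[-0.0184,0,0.0154,0,0,0,0],[-0.0184,0,0.0154,0,0,0,0]]'; python3 inch.py '[[-0.0031,0,0.0026,0,0,0,0],[-0.0031,0,0.0026,0,0,0,0]]'|grep -E 'pos|force'
```

```text
time: 9.3
eef_pos: [0.3868, -0.2263, 0.0729]
tcp_rot: [0.663, 0.665, -0.242, 0.243]
contact_force: [-0.5, -0.3, -0.2]
opening: -0.002
finger_force: 0.0
eef_pos: [0.3866, -0.23, 0.0725]
contact_force: [0.4, 0.4, -0.3]
finger_force: 0.3
```

```bash
python3 inch.py '[[-0.0015,0,0.0013,0,0,0,0],[-0.0031,0,0.0026,0,0,0,0],[-0.0031,0,0.0026,0,0,0,0]]'|grep -E 'pos|force'
```

```text
eef_pos: [0.3866, -0.2341, 0.0726]
contact_force: [-0.4, 1.2, -0.0]
finger_force: 0.5
```

```bash
python3 inch.py '[[-0.0031,0,0.0026,0,0,0,0],[-0.0061,0,0.0051,0,0,0,0],[-0.0092,0,0.0077,0,0,0,0],[-0.0092,0,0.0077,0,0,0,0]]'|grep -E 'pos|force'; python3 look.py wrist w8 >/dev/null
```

```text
eef_pos: [0.3869, -0.2411, 0.0713]
contact_force: [-3.2, 44.2, 21.1]
finger_force: 24.6
```

```bash
python3 inch.py '[[-0.0015,0,0.0013,0,0,0,0],[-0.0031,0,0.0026,0,0,0,0],[-0.0031,0,0.0026,0,0,0,0]]'|grep -E 'pos|force'
```

```text
eef_pos: [0.387, -0.2422, 0.0707]
contact_force: [-7.1, 65.8, 34.5]
finger_force: 37.9
```

```bash
python3 inch.py '[[0.006,0,-0.005,0,0,0,0],[0.02,0,-0.017,0,0,0,0],[0.02,0,-0.06,0,0,0,0],[0.02,0,-0.12,0,0,0,0],[0.02,0.05,-0.16,0,0,0,0],[0.02,0.05,-0.16,0,0,0,0]]'; python3 look.py wrist w9 220 90 200 150 4
```

```text
time: 11.6
eef_pos: [0.4411, -0.1311, 0.1874]
tcp_rot: [0.662, 0.665, -0.239, 0.247]
contact_force: [-0.4, 0.4, 0.6]
opening: -0.001
finger_force: 0.0
[-0.165 -0.134  2.229 -0.81   1.071  0.245] [ 0.4387 -0.1314  0.1848] [ 0.6626  0.6654 -0.2409  0.245 ]
```

View pics/w9.png

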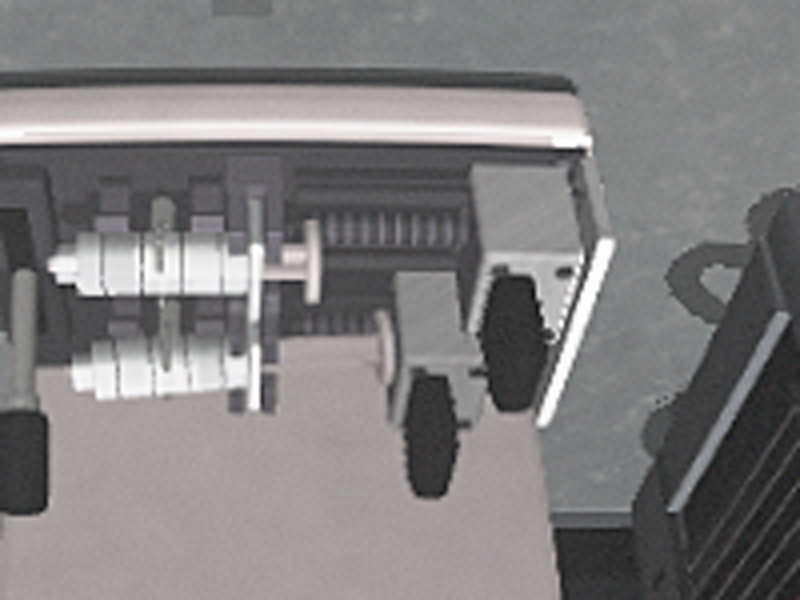

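Run:
```python
import pickle
from h import *
from scipy.optimize import brentq
def load(n): return pickle.load(open(n+".pkl","rb"))
c9=load("w9");g=c9["pixels"].max(2);k,l,st,ce=cv2.connectedComponentsWithStats((g<60).astype(np.uint8))
i=min(range(1,k),key=lambda i:np.hypot(*(ce[i]-[225,205])));print(st[i],ce[i])
for n,uv in(("w2",(171.6,164.6)),("w6",(283,182.8)),("w9",ce[i])):
    c=load(n)
    for h in(-.222,-.226,-.23,-.234):
        f=lambda a:fz(c,uv,.03+.05*np.cos(a))[1]-(h-.05*np.sin(a))
        print(n,h,round(brentq(f,-.8,1.0),3) if f(-.8)*f(1.)<0 else (f(-.8),f(1.)))
```

```text
[219 193  13  26 224] [225.13392857 205.50446429]
w2 -0.222 0.168
w2 -0.226 0.073
w2 -0.23 -0.01
w2 -0.234 -0.086
w6 -0.222 0.191
w6 -0.226 0.09
w6 -0.23 0.004
w6 -0.234 -0.072
w9 -0.222 (np.float64(-0.08294399592175827), np.float64(-0.017958418282180644))
w9 -0.226 (np.float64(-0.07894399592175827), np.float64(-0.01395841828218064))
w9 -0.23 (np.float64(-0.07494399592175827), np.float64(-0.009958418282180637))
w9 -0.234 (np.float64(-0.07094399592175826), np.float64(-0.005958418282180633))
```

```bash
python3 look.py wrist w10
python3 - <<'E'
import pickle
from h import *
def load(n): return pickle.load(open(n+".pkl","rb"))
for n in("w9","w10"):
    c=load(n);g=c["pixels"].max(2);k,l,st,ce=cv2.connectedComponentsWithStats((g<60).astype(np.uint8))
    for t in([225,205],[326,195],[347,175]):
        i=min(range(1,k),key=lambda i:np.hypot(*(ce[i]-t)));print(n,st[i],ce[i].round(1),[fz(c,ce[i],z).round(4)[:2] for z in(.065,.07,.075,.08)])
    print(c["xyz"])
E
```

```text
[-0.166 -0.134  2.232 -0.81   1.071  0.245] [ 0.4368 -0.1316  0.1828] [ 0.6628  0.6655 -0.2421  0.2433]
w9 [219 193  13  26 224] [225.1 205.5] [array([ 0.3836, -0.2688]), array([ 0.3852, -0.2605]), array([ 0.3867, -0.2522]), array([ 0.3883, -0.244 ])]
w9 [321 184  14  30 285] [327.2 198.6] [array([ 0.4909, -0.2563]), array([ 0.4894, -0.2483]), array([ 0.488 , -0.2404]), array([ 0.4865, -0.2325])]
w9 [339 159  18  34 417] [347.7 175.1] [array([ 0.5052, -0.2151]), array([ 0.5033, -0.2083]), array([ 0.5015, -0.2015]), array([ 0.4996, -0.1947])]
[0.43938731 0.02567668 0.24275076]
w10 [222 195  13  26 280] [228.1 207.4] [array([ 0.3837, -0.2686]), array([ 0.3853, -0.2602]), array([ 0.3868, -0.2518]), array([ 0.3883, -0.2435])]
w10 [324 186  14  31 305] [330.7 200.8] [array([ 0.4909, -0.2559]), array([ 0.4893, -0.2478]), array([ 0.4878, -0.2398]), array([ 0.4863, -0.2318])]
w10 [344 162  17  33 407] [351.6 177.7] [array([ 0.5053, -0.2152]), array([ 0.5034, -0.2083]), array([ 0.5014, -0.2015]), array([ 0.4995, -0.1946])]
[0.43757518 0.02534857 0.24032498]
```

```bash
python3 inch.py '[[0,0,0,0,0,0,0],[0,0,0,0,0,0,0]]'|grep force; python3 -c "
from plant import ctrl
print(ctrl.sign_off())"
```

```text
contact_force: [-0.2, -0.1, 0.4]
finger_force: 0.0
the job is handed in; nothing more can be done
None
```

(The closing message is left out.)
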